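# Oil and rock a seized groove gauge out of its dock

## Task

The yellow gauge is stuck in its dock between two grease-stiff keeper plates. Pick up the blue spray wand and hold its nozzle a few centimetres in front of the red-ringed oil port, pointing straight at it and steady for about two seconds, then stand the wand back upright on the plate and let go of it. Then grip the gauge, rock it side to side until both keepers have been pushed back, lift it out and finish still holding it upright and still, just clear above the dock and touching no part of it; leave the other things on the plate alone.

Things in the scene. Friction and masses are not known exactly. Their poses are not given: they have to be found in the camera images.
- dock: Grey steel dock fixed to the plate, base 104 (x) x 130 (y) mm; origin under its centre at plate level, z up, yaw within 0.3 rad of the world's. Its -x wall (robot side) is 60 mm wide, 56 mm high. Pillars at y = 24 to 62 mm either side carry the keepers at heights 43 to 51 mm, under straps up to 57 mm, the highest part. Mid slot along x, 16 mm wide, floor 4 mm, rim 13 mm up, holds the gauge's foot.
- oil_port (a point): Centre of the oil port, a red ring 20 mm across with white centre on the dock's -x wall, 44 mm above the plate; it looks along the dock's -x.
- keeper_left (a joint): How far the steel keeper plate on the dock's +y side is pushed outwards (dock +y), m: about 0 = its nose is in the gauge's groove, 0.0055 = fully back, end stop. Slides stiffly (about 10 N) and stays where left. 26 mm wide, 8 mm thick; at 0 its nose is 13 mm from the dock's middle plane. Tilting the gauge about 0.16 rad towards dock +y pushes it fully back.
- keeper_right (a joint): The same for the keeper on the dock's -y side: grows as it is pushed along dock -y, by tilting the gauge towards dock -y. With both keepers over 0.0045 the gauge, upright again, lifts straight out with about 0.5 to 1.5 mm clear on each side; before that a straight pull is blocked.
- gauge: Yellow plastic gauge, 160 g, standing in the dock's middle, axes as the dock's (may lean 0.05 rad at first). Origin: centre of its foot's underside, 4 mm above the plate when seated. Rounded foot, a 14 mm cylinder along x: it rocks about x, 7 mm above the origin. Body 30 (x) x 34 (y) mm, z = 14 to 118 mm, with a 5 mm deep groove in each y side, z = 36 to 52 mm, for the keeper noses.
- gauge_grip (a point): Middle of the gauge's upper body, 92 mm above its origin: grip here across the y faces (34 mm), between 75 and 110 mm up.
- wand: Blue spray wand standing loose on the plate, 220 g: body 80 (x) x 26 (y) x 44 (z) mm, origin at the centre of its underside, z up, flat underside; brass nozzle 8 mm thick out of its +x end, axis 20 mm above the underside. It sprays along its +x. No trigger needed. Grip it across y.
- wand_tip (a point): The nozzle's tip, 75 mm ahead (+x) of the wand's origin, 20 mm above its underside; axes as the wand's.
- roller: Bystander: grooved steel roller, standing, 48 mm across, 125 mm high; origin under its centre.
- gland: Bystander: black rubber O-ring gland, 60 mm across, 16 mm high; origin under its centre.
- shims: Bystander: brass shim pack, 46 x 44 x 16 mm; origin under its centre.
- bearing: Bystander: steel bearing ring, 52 mm across, 15 mm high; origin under its centre.
- grease_tin: Bystander: green tin, 66 mm across, 80 mm high; origin under its centre.
Not all that is in view belongs to the job. Of the things like the gauge, leave any that is grey; of the rest the smaller one is meant.

How it is judged (in metres and radians):
On the way, in this order (a step that is already met when the one before it is completed fails the run):
1. the lifted wand's nozzle is held steady, 15 to 90 mm in front of the oil port, pointing at it within 12 mm, for 1.2 s (x of oil_port in the frame of wand_tip between 0.015 and 0.09 m and y of oil_port in the frame of wand_tip between -0.012 and 0.012 m and z of oil_port in the frame of wand_tip between -0.012 and 0.012 m and x of wand_tip in the frame of dock below -0.05 m and height (world z) of wand above 0.008 m and linear speed of wand below 0.03 m/s and contact force between the fingers and wand above 1 N), for 1.2 s.
2. the wand stands upright on the plate again, let go (height (world z) of wand below 0.006 m and angle between wand's own z axis and vertical below 0.1 rad and linear speed of wand below 0.03 m/s and contact force between the fingers and wand below 0.05 N), for 0.2 s.
3. the gauge has been rocked both ways: each keeper pushed back more than 2.5 mm (value of joint each of keeper_left, keeper_right above 0.0025 m), for 0.05 s.
At the end, for the whole second after the job is handed in: The gauge is held still in the fingers, upright within 0.25 rad, over the dock (within 50 mm of its centre), its foot 60 to 125 mm above the plate and touching nothing of the dock; both keepers stand pushed back over 2.5 mm; the wand stands upright and still on the plate (all of step 3 and height (world z) of gauge between 0.06 and 0.125 m and horizontal distance between gauge and dock below 0.05 m and angle between gauge's own z axis and vertical below 0.25 rad and linear speed of each of gauge, wand below 0.03 m/s and contact force between the fingers and gauge above 1 N and contact force between gauge and dock below 0.05 N and height (world z) of wand below 0.006 m and angle between wand's own z axis and vertical below 0.1 rad); the arm keeps its last pose, push and grip.
It fails at once if the grooved steel roller is pushed more than 30 mm or tipped (distance of roller from where it was at the start of the episode above 0.03 m or angle between roller's own z axis and vertical above 0.5 rad).
It fails at once if the black rubber gland is pushed more than 30 mm or tipped (distance of gland from where it was at the start of the episode above 0.03 m or angle between gland's own z axis and vertical above 0.5 rad).
It fails at once if the brass shim pack is pushed more than 30 mm or tipped (distance of shims from where it was at the start of the episode above 0.03 m or angle between shims's own z axis and vertical above 0.5 rad).
It fails at once if the bearing ring is pushed more than 30 mm or tipped (distance of bearing from where it was at the start of the episode above 0.03 m or angle between bearing's own z axis and vertical above 0.5 rad).
It fails at once if the grease tin is pushed more than 30 mm or tipped (distance of grease_tin from where it was at the start of the episode above 0.03 m or angle between grease_tin's own z axis and vertical above 0.5 rad).
It also fails if it takes over 61 s, if anything falls off the work surface, if the arm or the gripper's body presses on something with over 40 N, if the wrist force passes 120 N, or if a joint passes its speed limit or range.

## Robot

A 6-joint arm with a two-finger parallel gripper is mounted at the origin on the work surface. World frame = base frame: x ahead of the robot, y to its left, z up, the work surface at z = 0. Lengths are in mm, angles in degrees, forces in N, time in s.
With the tool pointing down it reaches from about 350 to 850 mm from the base axis. Payload 8.1 kg.
Tool frame: the origin (TCP) lies at the very end of the fingers, on their centre line; the grasp point (between the pads) lies 19 mm behind it; z points along the fingers, y is the direction in which the jaws open and shut (so a half turn about z gives the same grasp; the last joint's range is limited). The gripper opens to 85 mm and grips with 20 to 120 N. Pads are 22 mm wide; open, the fingers measure 114 mm over their backs; the gripper's body (76 mm by 85 mm) begins 54 mm behind the grasp point. The pads swing forward as they close: fully open they stand 13 mm farther back than shut.
Start: joints at [-75.653, 7.471, 85.268, -0, 87.261, -4.893], TCP at [197.735, -566.486, 231.292] pointing down, gripper open.
Joint ranges: [-169.43, 169.43], [-51.17, 129.36], [1.28, 143.12], [-76.62, 256.62], [0, 156.53], [-152.29, 152.29]. Speed limits (degrees/s): [136.94, 136.94, 159.86, 180, 180, 180].

## Interface

Orientations are given as [roll, pitch, yaw] about the fixed x, y, z axes, in that order (R = Rz(yaw) Ry(pitch) Rx(roll)).
In Python, from bench import r gives the robot as it stands.
- The arm moves only by the shell command python3 -m crank 'ROWS' [OPENING] [FORCE]. ROWS is JSON, a list that holds one entry, the list of rows, each a list of 6 numbers: the shift along the tool's x, y, z in m, then the turn, a rotation vector about the tool's x, y, z in rad. A call has 1 to 10 rows; each row is the pose to reach, as a shift and turn from the pose measured when the call began, along the tool's axes at that moment; what a row does not reach only later rows make up. A row lasts 1/8 s, in which the tool goes at most 62.5 mm and 10.7 degrees, less where a joint would pass 70% of its speed; a pose out of reach is approached as far as the arm can. A call with a gripper value outside its range is refused whole. OPENING is the closure, from 0 (fully open) to 1 (shut), set as the call begins (- or left out, the last holds). The fingers move at their own pace and stop on an object; FORCE is the grip in N (left out, the last holds). Time passes only in rows, so rows that repeat a pose let the fingers close. It gives the time, the measured TCP pose, the force and the opening at its end, in the units of the state.
- r.sense(): the state, without advancing time (a new reading comes with each control period).
- r.snapshot(name): name is "scene" or "side" or "wrist"; returns (picture, depth): 480x640x3 uint8, blue, green, red; 480x640 float32, mm along the optical axis (not along the pixel's ray), 0 where there is no reading.
- r.get_calibration(name): a dict with "mtx" (3x3 intrinsics, pixels), "k1" (the pictures are not rectified: a ray, as slopes to the right and down, at radius r is drawn at 1 + k1 r^2 times it, then the intrinsics apply), "cam_to_world" (4x4, takes a point from camera to world coordinates). Camera axes: x right, y down, z forward; pixel columns grow to the right and rows downward; lengths in mm; the calibration is good to about 2 mm. A picture is of the moment at which its call begins: read the wrist's pose just before it. get_calibration takes no time and is no camera call; for the wrist camera it gives the pose at the moment of the call.
- r.hand_in(): hands the job in, once; it reports no verdict.
Trained networks look in the newest picture that a camera, given by its name, has taken for a name from the list of things; names that differ only in an ending like _2 or _b are one class to them, and where a whole thing is asked for, a point or a joint stands for the part that bears it (a point fixed in the world has none). Each returns a list of dicts, best first, with "conf" (0 to 1); they miss things now and then, are a little off and sometimes report something else, mostly with a low value. They report only what shows in the picture. A call takes as long as a camera call. They do not tell look-alikes from the thing itself.
- r.look_for(thing, camera): "extent" ([left, top, right, bottom] in pixels, round what is visible of it).
- r.landmark_of(thing, camera): "pixel" ([column, row] in pixels: a listed point, or the origin of a listed thing).
The state is a dict: "time": time; "joint_pos": joint angles; "qd": joint speeds; "joint_efforts": joint torques, N m; "tool_pos": TCP position; "tcp_rot": TCP orientation; "ft_force": force on the tool from outside, world axes, zero at the start; "wrist_torque": the same for the moment, N m; "finger_gap": finger opening in mm.
Only numpy, scipy, OpenCV 4.12 (cv2) and the standard library are available. Lean on these libraries where they do the work, as an engineer would, in place of code of your own. Each camera call takes 0.05 s, during which the arm holds its last target.

## Working session

There is one attempt and no reset: what is moved stays moved. The work goes in short steps, Python scripts to look and compute and a shell command to move; the robot and the scene stay as the last step left them, time stands still between calls to the robot, and variables do not carry over. Pictures are saved under pics/ and viewed, and the job is handed in when it is done.

```bash
ls; mkdir -p pics; python3 - <<'E'
from bench import r
import cv2,numpy as np
print(r.sense())
for n in("scene","side"):
    p,d=r.snapshot(n); cv2.imwrite(f"pics/{n}0.png",p); np.save(f"{n}0.npy",d)
    c=r.get_calibration(n); print(n,np.round(c["mtx"],1).tolist(),c["k1"],np.round(c["cam_to_world"],3).tolist())
E
```

```text
pics
{'time': 0.0, 'joint_pos': array([-7.56565121e+01,  7.51427765e+00,  8.53310908e+01, -1.14794132e-03,
        8.72634461e+01, -4.89497807e+00]), 'qd': array([ 0.00259276, -0.00079891, -0.00941007, -0.03839785,  0.04470024,
       -0.04314947]), 'joint_efforts': array([-3.13838886e-03, -5.69405222e+01, -5.00558531e+01, -2.12894529e-04,
        1.44977204e-02, -4.45784337e-05]), 'tool_pos': array([ 197.55270655, -565.93623108,  230.23575432]), 'tcp_rot': array([-1.79891484e+02, -8.14275534e-03,  1.92385141e+01]), 'ft_force': array([ 0.39683555, -0.3092821 ,  0.17641769]), 'wrist_torque': array([-0.06254531,  0.00599111,  0.04534251]), 'finger_gap': 85.21993901838489}
scene [[584.0, 0.0, 314.0], [0.0, 584.0, 237.8], [0.0, 0.0, 1.0]] -0.06561279234172702 [[0.48, 0.594, -0.646, 1510.752], [0.877, -0.329, 0.349, -523.325], [-0.006, -0.734, -0.679, 1047.871], [0.0, 0.0, 0.0, 1.0]]
side [[505.6, 0.0, 323.1], [0.0, 505.6, 237.1], [0.0, 0.0, 1.0]] 0.02216324854493533 [[-0.972, -0.12, 0.203, 400.292], [-0.236, 0.46, -0.856, 879.02], [0.009, -0.88, -0.475, 621.992], [0.0, 0.0, 0.0, 1.0]]
```

View pics/scene0.png

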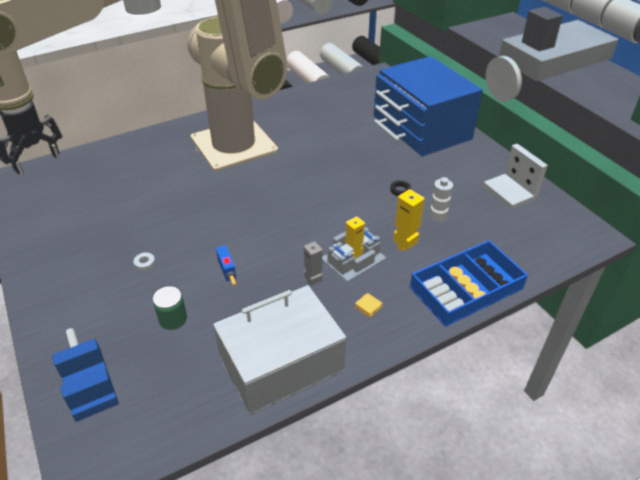

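View pics/side0.png

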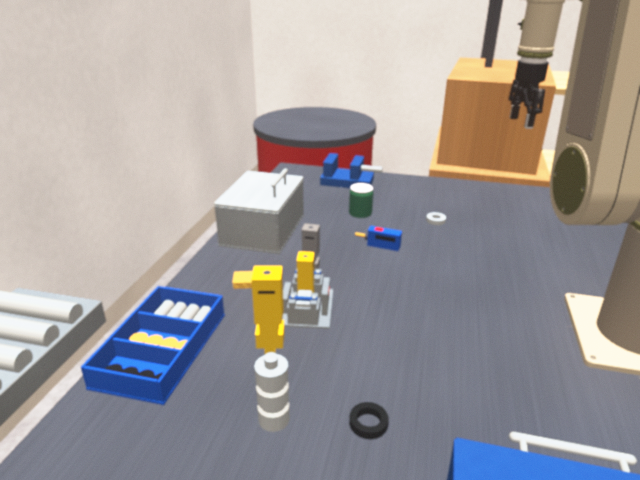

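```bash
python3 - <<'E'
from bench import r
for n in("scene","side"):
  for t in ("dock","oil_port","gauge","gauge_grip","wand","wand_tip"):
    try: print(n,t,[(a["conf"].__round__(2),[round(float(x)) for x in a["pixel"]]) for a in r.landmark_of(t,n)])
    except Exception as e: print(n,t,e)
  for t in ("gauge","wand","dock"):
    print(n,t,[(round(float(a["conf"]),2),[round(float(x)) for x in a["extent"]]) for a in r.look_for(t,n)])
E
```

```text
scene dock [(0.65, [349, 258])]
scene oil_port [(0.84, [343, 238])]
scene gauge [(0.9, [317, 279]), (0.81, [403, 245]), (0.57, [355, 255])]
scene gauge_grip [(0.72, [410, 209]), (0.7, [313, 255]), (0.65, [356, 228])]
scene wand [(0.8, [225, 272])]
scene wand_tip [(0.75, [230, 284])]
scene gauge [(0.57, [392, 190, 426, 249])]
scene wand [(0.88, [216, 248, 240, 284]), (0.31, [431, 179, 453, 221])]
scene dock [(0.74, [154, 288, 188, 330]), (0.62, [320, 229, 383, 281])]
side dock [(0.78, [306, 302])]
side oil_port [(0.72, [329, 292]), (0.22, [381, 242])]
side gauge [(0.91, [271, 349]), (0.91, [311, 273])]
side gauge_grip [(0.85, [311, 236]), (0.81, [306, 269]), (0.56, [268, 291])]
side wand [(0.67, [383, 244])]
side wand_tip [(0.74, [353, 238])]
side gauge [(0.68, [297, 252, 313, 291]), (0.68, [301, 222, 324, 267]), (0.61, [256, 266, 285, 355])]
side wand [(0.95, [355, 226, 402, 254])]
side dock [(0.61, [283, 268, 333, 329])]
```

Candidates for the gauge: the grey one at scene (313,262), the large yellow one at (409,218), and the small yellow one in the dock at (355,237). By the description it is the small yellow one. The wand is at (226,264). The red dot on top of the wand is not the oil port.

```bash
cat > h.py <<'E'
import numpy as np,cv2
def rays(c,px):
    K=np.array(c["mtx"]);px=np.atleast_2d(np.float64(px))
    d=np.c_[(px[:,0]-K[0,2])/K[0,0],(px[:,1]-K[1,2])/K[1,1]]
    s=d.copy()
    for _ in range(20): s=d/(1+c["k1"]*(s**2).sum(1,keepdims=True))
    return np.c_[s,np.ones(len(s))]
def onz(c,px,z):
    T=np.array(c["cam_to_world"]);v=rays(c,px)@T[:3,:3].T;o=T[:3,3]
    return o+v*((z-o[2])/v[:,2])[:,None]
def cloud(c,d):
    T=np.array(c["cam_to_world"]);u,v=np.meshgrid(np.arange(640),np.arange(480))
    R=rays(c,np.c_[u.ravel(),v.ravel()])
    P=R*d.reshape(-1,1)@T[:3,:3].T+T[:3,3]
    P[d.ravel()==0]=np.nan
    return P.reshape(480,640,3)
def proj(c,P):
    T=np.linalg.inv(np.array(c["cam_to_world"]));p=np.atleast_2d(P)@T[:3,:3].T+T[:3,3]
    s=p[:,:2]/p[:,2:];s=s*(1+c["k1"]*(s**2).sum(1,keepdims=True));K=np.array(c["mtx"])
    return s*[K[0,0],K[1,1]]+K[:2,2]
def tri(cs,pxs):
    A=np.zeros((3,3));b=np.zeros(3)
    for c,p in zip(cs,pxs):
        T=np.array(c["cam_to_world"]);v=(rays(c,p)@T[:3,:3].T)[0];v/=np.linalg.norm(v)
        M=np.eye(3)-np.outer(v,v);A+=M;b+=M@T[:3,3]
    return np.linalg.solve(A,b)
E
python3 - <<'E'
from bench import r
from h import *
S=r.get_calibration("scene");D=r.get_calibration("side")
np.set_printoptions(precision=1,suppress=True)
for n,a,b in(("dock",(349,258),(306,302)),("port",(343,238),(329,292)),("gauge_grip",(356,228),(306,269)),("wand",(225,272),(383,244)),("tip",(230,284),(353,238)),("grey",(313,255),(311,236)),("big",(410,209),(268,291))):
    print(n,tri([S,D],[a,b]))
print("onz wand",onz(S,[(225,272)],0),onz(S,[(230,284)],20),onz(D,[(383,244)],0),onz(D,[(353,238)],20))
a=cv2.imread("pics/scene0.png");b=cv2.imread("pics/side0.png")
A=cv2.resize(a[180:300,200:400],None,fx=4,fy=4,interpolation=2)
B=cv2.resize(b[210:340,250:420],None,fx=4,fy=4,interpolation=2)
cv2.imwrite("pics/cA.png",A);cv2.imwrite("pics/cB.png",B)
for n,c in(("scene",S),("side",D)):
    P=cloud(c,np.load(n+"0.npy"));im=cv2.imread(f"pics/{n}0.png").astype(int)
    blue=(im[...,0]>120)&(im[...,2]<90)
    x0=(slice(240,290),slice(210,245)) if n=="scene" else (slice(222,256),slice(350,405))
    Q=P[x0][blue[x0]];Q=Q[~np.isnan(Q[:,0])]; print(n,len(Q),Q.min(0),Q.max(0))
    top=Q[(Q[:,2]>38)];print(np.median(top,0), "rect",cv2.minAreaRect(top[:,:2].astype(np.float32)))
E
```

```text
dock [630.6  53.1   6.6]
port [584.9  57.6  39.9]
gauge_grip [626.   71.   97.8]
wand [ 512.9 -239.9   -0.4]
tip [ 582.  -245.1   12.3]
grey [653.5 -65.   95.4]
big [657.8 204.  128.4]
onz wand [[ 516.7 -239.4    0. ]] [[ 578.5 -249.5   20. ]] [[ 511.1 -243.1    0. ]] [[ 584.4 -218.9   20. ]]
scene 232 [ 423.3 -248.9   -0.1] [ 552.7 -206.7   50.5]
[ 505.  -232.1   44.8] rect ((510.6552734375, -231.92025756835938), (26.060007095336914, 85.24765014648438), 83.50436401367188)
side 513 [ 467.2 -335.8   -3. ] [ 561.1 -211.1   46.2]
[ 498.9 -224.7   43.1] rect ((508.31182861328125, -230.5457000732422), (31.768800735473633, 79.70478057861328), 84.6014404296875)
```

View pics/cA.png

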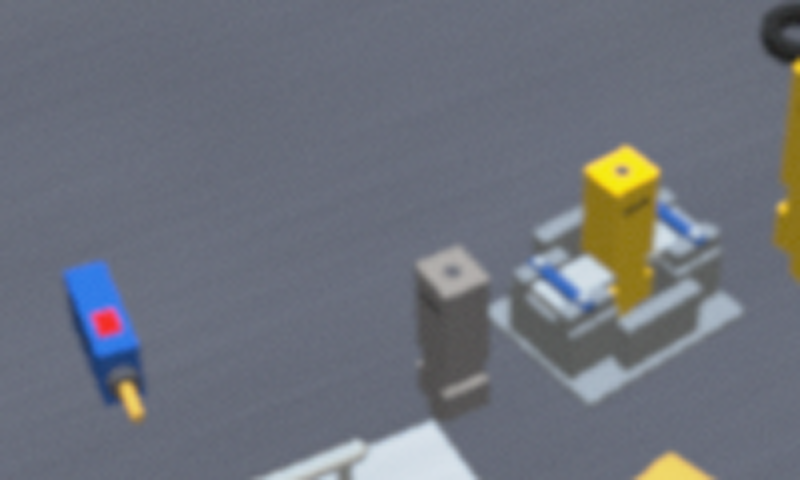

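View pics/cB.png

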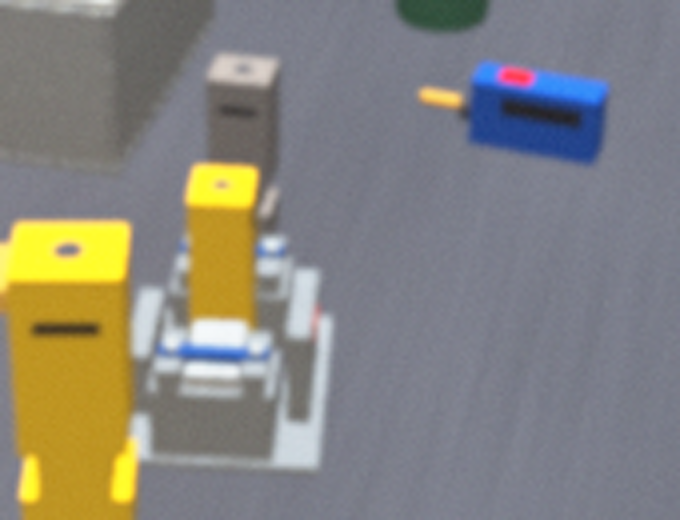

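The crops confirm it: the small yellow gauge stands in the dock, the grey one stands alone, and the big yellow one is taller. Next is a wrist view above the wand.

```bash
cat >> h.py <<'E'
from scipy.spatial.transform import Rotation as Ro
def tool(s):
    return np.array(s["tool_pos"]),Ro.from_euler("xyz",s["tcp_rot"],degrees=True)
def delta(s,pos,rpy):
    p,R=tool(s);G=Ro.from_euler("xyz",rpy,degrees=True)
    sh=R.inv().apply(np.array(pos)-p)/1000; rv=(R.inv()*G).as_rotvec()
    n=max(np.linalg.norm(sh)/.0625,np.degrees(np.linalg.norm(rv))/10.7)
    print("shift m",np.round(sh,4),"turn",np.round(rv,4),"rows>=",round(n,1))
E
python3 - <<'E'
from bench import r
from h import *
s=r.sense()
c=r.get_calibration("wrist");p,R=tool(s)
T=np.array(c["cam_to_world"]);print(np.round(R.inv().apply(T[:3,3]-p),1),np.round(R.inv().as_matrix()@T[:3,:3],2).tolist(),np.round(c["mtx"]).tolist())
delta(s,[450,-232,260],[180,0,-6])
E
```

```text
[  68.1    0.4 -141.3] [[-0.0, -0.96, -0.27], [1.0, -0.0, 0.0], [-0.0, -0.27, 0.96]] [[354.0, 0.0, 320.0], [0.0, 354.0, 240.0], [0.0, 0.0, 1.0]]
shift m [ 0.3484 -0.2327 -0.0287] turn [-0.     -0.      0.4405] rows>= 6.7
```

```bash
python3 -m crank '[[[0.035,-0.023,-0.003,0,0,0.044],[0.087,-0.058,-0.007,0,0,0.11],[0.14,-0.093,-0.012,0,0,0.176],[0.192,-0.128,-0.016,0,0,0.242],[0.244,-0.163,-0.02,0,0,0.308],[0.296,-0.198,-0.024,0,0,0.374],[0.331,-0.221,-0.027,0,0,0.418],[0.348,-0.233,-0.029,0,0,0.44],[0.348,-0.233,-0.029,0,0,0.44],[0.348,-0.233,-0.029,0,0,0.44]]]' 0 40
python3 - <<'E'
from bench import r
from h import *
s=r.sense();c=r.get_calibration("wrist");p,d=r.snapshot("wrist");cv2.imwrite("pics/w1.png",p);np.save("w1.npy",d)
print(s["time"],s["tool_pos"],s["tcp_rot"],s["joint_pos"])
P=cloud(c,d);im=p.astype(int)
m=(im[...,0]>110)&(im[...,2]<90)&(P[...,2]>36)&(P[...,2]<50)
Q=P[m];print(len(Q),np.median(Q,0));print(cv2.minAreaRect(Q[:,:2].astype(np.float32)))
for t in("wand","wand_tip"): print(t,[(round(float(a["conf"]),2),a["pixel"],onz(c,[a["pixel"]],0 if t=="wand" else 20).round(1).tolist()) for a in r.landmark_of(t,"wrist")])
E
```

```text
time: 2.25
tool_pos: [449.2, -232.3, 260.2]
tcp_rot: [180.0, 0.0, -5.9]
ft_force: [-0.2, -1.2, 0.5]
finger_gap: 85.4
2.25 [ 449.17631553 -232.2912588   260.21576574] [ 1.79981995e+02  1.56700013e-02 -5.94965693e+00] [-3.31399844e+01 -7.87571973e+00  9.75758440e+01 -2.31764562e-02
  9.03055865e+01  6.28095476e+01]
2 [ 638.83056392 -184.70047364   47.39490829]
((638.83056640625, -184.70046997070312), (403.72125244140625, 0.0), -93.81415557861328)
wand [(0.64, [316.0, 149.1], [[509.5, -234.9, 0.0]])]
wand_tip [(0.83, [316.7, 74.4], [[582.6, -243.7, 20.0]])]
```

View pics/w1.png

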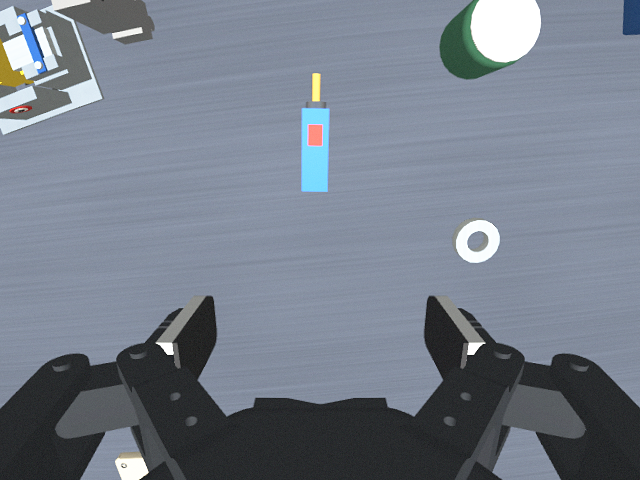

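The wrist picture shows the wand's top face spanning roughly (302,108) to (328,191), with the nozzle up to (316,73). The dock corner and red port are at (20,110), and the bearing is at (478,241). I'll fit the wand's top face.

```bash
python3 - <<'E'
from bench import r
from h import *
np.set_printoptions(precision=1,suppress=True)
c=r.get_calibration("wrist");p=cv2.imread("pics/w1.png").astype(int)
m=((p[...,0]>180)&(p[...,2]<140)).astype(np.uint8)
m|=((p[...,2]>200)&(p[...,1]<150)).astype(np.uint8)
m[:, :290]=0;m[:,340:]=0;m[:95]=0;m[200:]=0
yx=np.argwhere(m);Q=onz(c,yx[:,::-1],44);print(len(Q))
print(cv2.minAreaRect(Q[:,:2].astype(np.float32)),Q.mean(0))
d=np.load("w1.npy");P=cloud(c,d);print("top z",np.nanmedian(P[m>0],0), "table z",np.nanmedian(P[200:230,280:340].reshape(-1,3),0))
print("tip",onz(c,[(316.5,73)],24))
# nozzle axis 
print(onz(c,[(316.8,73),(315,191),(315,108)],44))
E
```

```text
2248
((509.19952392578125, -234.59934997558594), (27.13809585571289, 80.57066345214844), 83.21185302734375) [ 509.4 -234.4   44. ]
top z [ 508.6 -234.5   42.7] table z [ 436.8 -219.8   -1.4]
tip [[ 583.  -244.1   24. ]]
[[ 579.5 -244.2   44. ]
 [ 469.3 -230.4   44. ]
 [ 548.4 -239.1   44. ]]
```

```bash
python3 - <<'E'
from bench import r
from h import *
c=r.get_calibration("wrist");print(onz(c,[(478,241)],15))
delta(r.sense(),[509,-234.5,10],[180,0,-6.9])
E
```

```text
[[ 389.3390733  -409.28383341   15.        ]]
shift m [ 0.06   -0.0045  0.2501] turn [0.0001 0.0003 0.015 ] rows>= 4.1
```

```bash
python3 -m crank '[[[0.03,-0.002,0.03,0,0,0.015],[0.06,-0.0045,0.07,0,0,0.015],[0.06,-0.0045,0.12,0,0,0.015],[0.06,-0.0045,0.17,0,0,0.015],[0.06,-0.0045,0.21,0,0,0.015],[0.06,-0.0045,0.235,0,0,0.015],[0.06,-0.0045,0.247,0,0,0.015],[0.06,-0.0045,0.25,0,0,0.015],[0.06,-0.0045,0.25,0,0,0.015]]]' 0.2 40
python3 -m crank '[[[0,0,0,0,0,0],[0,0,0,0,0,0],[0,0,0,0,0,0],[0,0,0,0,0,0],[0,0,0,0,0,0],[0,0,0,0,0,0]]]' 1 40
```

```text
time: 3.52
tool_pos: [509.7, -235.2, 11.2]
tcp_rot: [180.0, -0.1, -6.9]
ft_force: [-0.6, 0.5, 0.3]
finger_gap: 68.2
time: 4.28
tool_pos: [510.4, -235.5, 12.2]
tcp_rot: [179.9, -0.2, -6.9]
ft_force: [-0.9, -0.0, 5.3]
finger_gap: 25.7
```

```bash
python3 -m crank '[[[0,0,-0.02,0,0,0],[0,0,-0.05,0,0,0],[0,0,-0.09,0,0,0],[0,0,-0.13,0,0,0],[0,0,-0.16,0,0,0],[0,0,-0.17,0,0,0]]]'
python3 - <<'E'
from bench import r
from h import *
delta(r.sense(),[430,50,190],[180,0,0])
np.set_printoptions(precision=1,suppress=True)
# dock yaw from base-plate/top points in fixed cams
for n in("scene","side"):
    c=r.get_calibration(n);P=cloud(c,np.load(n+"0.npy"))
    m=(np.abs(P[...,0]-630)<90)&(np.abs(P[...,1]-55)<90)&(P[...,2]>48)&(P[...,2]<60)
    Q=P[m];print(n,len(Q),cv2.minAreaRect(Q[:,:2].astype(np.float32)))
    m=(np.abs(P[...,0]-630)<60)&(np.abs(P[...,1]-60)<60)&(P[...,2]>115)
    Q=P[m];print(n,len(Q),np.median(Q,0),cv2.minAreaRect(Q[:,:2].astype(np.float32)))
E
```

```text
time: 5.03
tool_pos: [511.1, -235.8, 185.7]
tcp_rot: [179.8, -0.4, -6.9]
ft_force: [0.2, -0.1, -2.5]
finger_gap: 25.4
shift m [-0.1149 -0.274  -0.006 ] turn [ 0.0035 -0.0068 -0.1206] rows>= 4.8
scene 557 ((621.3816528320312, 61.319297790527344), (78.35052490234375, 127.50161743164062), 8.047087669372559)
scene 160 [632.8  59.9 123. ] ((631.4512939453125, 62.13072204589844), (33.56161117553711, 39.666900634765625), 15.394295692443848)
side 654 ((618.5206909179688, 63.431121826171875), (73.453125, 126.99781036376953), 9.809884071350098)
side 190 [628.7  69.2 121.4] ((628.9256591796875, 63.76687240600586), (30.18264389038086, 39.03214645385742), 9.14156723022461)
```

```bash
python3 - <<'E'
from bench import r
from h import *
delta(r.sense(),[425,30,190],[180,0,9])
E
```

```text
shift m [-0.1175 -0.2535 -0.0059] turn [ 0.0041 -0.0065 -0.2776] rows>= 4.5
```

```bash
python3 -m crank '[[[-0.01,-0.022,0,0,0,-0.03],[-0.032,-0.07,-0.001,0.001,-0.001,-0.08],[-0.056,-0.12,-0.002,0.002,-0.003,-0.13],[-0.08,-0.17,-0.004,0.003,-0.005,-0.19],[-0.102,-0.22,-0.005,0.004,-0.006,-0.24],[-0.114,-0.246,-0.006,0.004,-0.006,-0.27],[-0.1175,-0.2535,-0.006,0.004,-0.0065,-0.278],[-0.1175,-0.2535,-0.006,0.004,-0.0065,-0.278],[-0.1175,-0.2535,-0.006,0.004,-0.0065,-0.278]]]'
python3 - <<'E'
from bench import r
from h import *
s=r.sense();c=r.get_calibration("wrist");p,d=r.snapshot("wrist");cv2.imwrite("pics/w2.png",p);np.save("w2.npy",d)
import pickle;pickle.dump((s,c),open("w2.pkl","wb"))
print(s["time"],s["tool_pos"],s["tcp_rot"])
for t,z in(("wand_tip",0),("dock",0),("oil_port",44),("gauge_grip",96)): print(t,[(round(float(a["conf"]),2),a["pixel"],onz(c,[a["pixel"]],z).round(1).tolist()) for a in r.landmark_of(t,"wrist")])
E
```

```text
time: 6.15
tool_pos: [425.1, 29.1, 189.9]
tcp_rot: [180.0, 0.0, 8.9]
ft_force: [-0.2, -0.5, -0.8]
finger_gap: 25.0
6.15 [425.11901901  29.05149551 189.85129441] [1.79976588e+02 2.86193448e-02 8.94110067e+00]
wand_tip [(0.61, [321.5, 126.7], [[505.6, 39.6, 0.0]])]
dock [(0.32, [321.2, 127.0], [[505.3, 39.8, 0.0]])]
oil_port [(0.58, [317.9, 10.0], [[584.9, 55.0, 44.0]])]
gauge_grip []
```

View pics/w2.png

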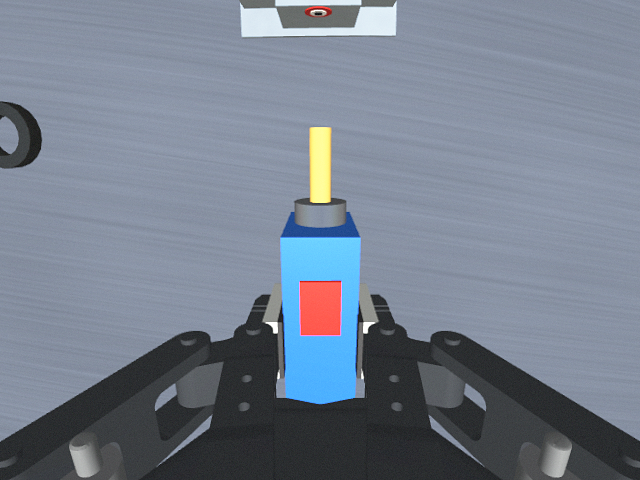

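```bash
python3 - <<'E'
from h import *
import pickle
np.set_printoptions(precision=1,suppress=True)
s,c=pickle.load(open("w2.pkl","rb"));d=np.load("w2.npy");im=cv2.imread("pics/w2.png")
P=cloud(c,d)
print("nozzle top",[P[y,320] for y in(130,140,160,190)])
print("body top",[P[y,320] for y in(245,270,345,390)])
print("noz tip",onz(c,[(320.3,127)],P[135,320][2]))
e=onz(c,[(241.5,37),(396,36)],4);print("front edge z4",e,np.linalg.norm(e[1]-e[0]),np.degrees(np.arctan2(*(e[0]-e[1])[:2]*[-1,1])))
print("port cloud",P[12,318],P[3,318],"base",P[25,318],P[22,260],"table",P[80,318])
b=onz(c,[(318.5,12.5)],44);print("port",b)
cv2.imwrite("pics/w2c.png",cv2.resize(im[0:60,220:420],None,fx=4,fy=4))
E
```

```text
nozzle top [array([496.6,  39.7, 199.4]), array([493.1,  39.2, 199.1]), array([486.2,  38.1, 200.9]), array([475.6,  36.4, 201. ])]
body top [array([460.1,  34. , 219.2]), array([451.8,  32.7, 220.2]), array([423.6,  28.3, 220.2]), array([405.6,  25.5, 221.4])]
noz tip [[497.5  39.8 200.9]]
front edge z4 [[567.6 117.6   4. ]
 [588.5 -10.8   4. ]] 130.1402360089269 9.278786909833574
port cloud [583.2  54.7  45.2] [586.   55.1  54.4] base [584.3  55.   10.9] [581.5 103.7   3.5] table [544.   48.7  -0.4]
port [[583.3  54.3  44. ]]
```

View pics/w2c.png

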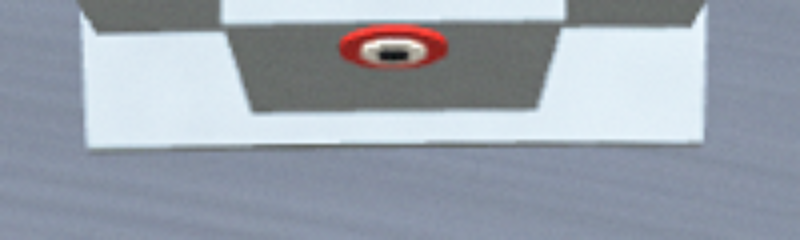

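Dock check: the front edge measures 130.1 mm, as it should. Yaw is 9.3°, the centre is about (629.4, 61.8), and the port at (583.3, 54.3, 44) lies on the dock's mid-plane. The tip needs to go forward 42 mm and down 153 mm.

```bash
python3 -m crank '[[[0.01,0,0.02,0,0,-0.005],[0.025,0,0.055,0,0,-0.005],[0.04,-0.0005,0.095,0,0,-0.005],[0.042,-0.0005,0.125,0,0,-0.005],[0.042,-0.0005,0.145,0,0,-0.005],[0.042,-0.0005,0.152,0,0,-0.005],[0.042,-0.0005,0.153,0,0,-0.005],[0.042,-0.0005,0.153,0,0,-0.005],[0.042,-0.0005,0.153,0,0,-0.005]]]'
python3 - <<'E'
from bench import r
from h import *
np.set_printoptions(precision=1,suppress=True)
s=r.sense();c=r.get_calibration("wrist");p,d=r.snapshot("wrist");cv2.imwrite("pics/w3.png",p);P=cloud(c,d)
p2,d2=r.snapshot("side");cv2.imwrite("pics/s3.png",cv2.resize(p2[220:340,250:420],None,fx=4,fy=4))
print(s["tool_pos"],s["tcp_rot"])
print("noz",[P[y,320] for y in(130,140,160,190)])
E
```

```text
time: 7.52
tool_pos: [467.3, 36.4, 38.0]
tcp_rot: [180.0, -0.1, 9.2]
ft_force: [0.1, 0.7, -1.2]
finger_gap: 25.5
[467.3  36.4  38. ] [180.   -0.1   9.2]
noz [array([538.6,  47.4,  48.8]), array([535.3,  46.8,  48.8]), array([528.4,  45.7,  49.5]), array([517.5,  43.9,  47.5])]
```

View pics/w3.png

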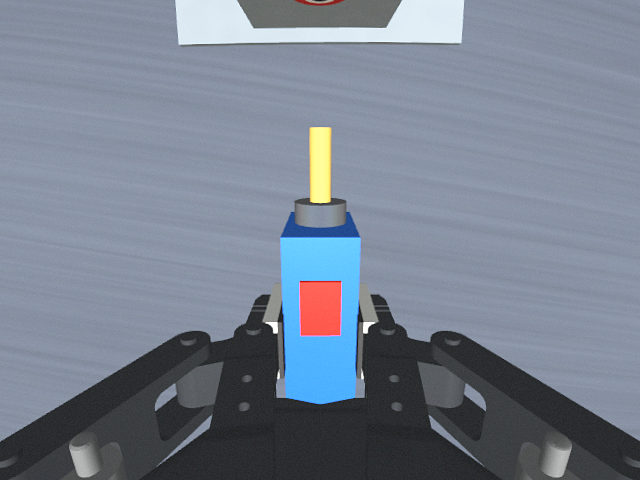

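View pics/s3.png

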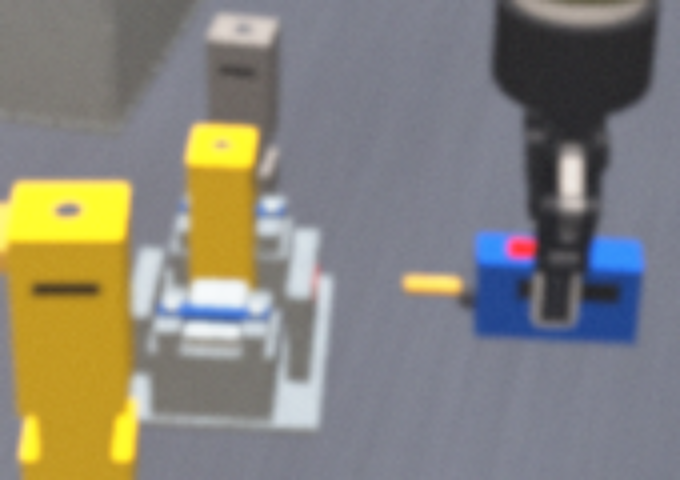

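The nozzle is lined up: tip at (539.5, 47.3, ~45), pointing at the port about 45 mm away. I'll hold here.

```bash
python3 -m crank '[[[0,0,0,0,0,0],[0,0,0,0,0,0],[0,0,0,0,0,0],[0,0,0,0,0,0],[0,0,0,0,0,0],[0,0,0,0,0,0],[0,0,0,0,0,0],[0,0,0,0,0,0],[0,0,0,0,0,0],[0,0,0,0,0,0]]]'
python3 -m crank '[[[0,0,0,0,0,0],[0,0,0,0,0,0],[0,0,0,0,0,0],[0,0,0,0,0,0],[0,0,0,0,0,0],[0,0,0,0,0,0],[0,0,0,0,0,0],[0,0,0,0,0,0],[0,0,0,0,0,0],[0,0,0,0,0,0]]]'
python3 - <<'E'
from bench import r
from h import *
s=r.sense();print(s["tool_pos"],s["tcp_rot"],s["finger_gap"])
delta(s,[430,-130,45],[180,0,9.2])
delta(s,[445,-120,13],[180,0,9.2])
E
```

```text
time: 8.88
tool_pos: [467.0, 36.4, 37.7]
tcp_rot: [180.0, -0.1, 9.2]
ft_force: [0.2, 0.3, -2.2]
finger_gap: 25.6
time: 10.12
tool_pos: [467.0, 36.4, 37.7]
tcp_rot: [180.0, -0.1, 9.2]
ft_force: [0.4, 1.2, -2.5]
finger_gap: 25.2
[467.02077588  36.38175805  37.72305882] [ 1.79978412e+02 -5.91424806e-02  9.24020778e+00] 25.246939243795733
shift m [-0.0632  0.1583 -0.0073] turn [ 0.0004 -0.001   0.0007] rows>= 2.7
shift m [-0.0469  0.1508  0.0247] turn [ 0.0004 -0.001   0.0007] rows>= 2.6
```

```bash
python3 -m crank '[[[-0.01,0.01,-0.005,0,0,0],[-0.02,0.04,-0.005,0,0,0],[-0.032,0.08,-0.005,0,0,0],[-0.042,0.12,-0.005,0,0,0],[-0.047,0.145,0,0,0,0],[-0.047,0.151,0.008,0,0,0],[-0.047,0.151,0.013,0,0,0],[-0.047,0.151,0.013,0,0,0],[-0.047,0.151,0.013,0,0,0]]]'
```

```text
time: 11.25
tool_pos: [444.9, -119.4, 24.7]
tcp_rot: [180.0, -0.1, 9.3]
ft_force: [0.2, -0.8, -2.3]
finger_gap: 25.7
```

```bash
python3 -m crank '[[[0,0,0.004,0,0,0],[0,0,0.008,0,0,0],[0,0,0.0105,0,0,0],[0,0,0.012,0,0,0],[0,0,0.012,0,0,0],[0,0,0.012,0,0,0]]]'
```

```text
time: 12.0
tool_pos: [445.0, -119.5, 12.9]
tcp_rot: [180.0, -0.1, 9.3]
ft_force: [0.1, 0.3, -2.8]
finger_gap: 25.2
```

```bash
python3 -m crank '[[[0,0,0.0007,0,0,0],[0,0,0.0014,0,0,0],[0,0,0.0014,0,0,0]]]'
```

```text
time: 12.38
tool_pos: [445.2, -119.6, 12.2]
tcp_rot: [180.0, -0.1, 9.3]
ft_force: [-4.9, 0.0, 8.3]
finger_gap: 25.3
```

```bash
python3 -m crank '[[[0,0,0,0,0,0],[0,0,0,0,0,0],[0,0,0,0,0,0],[0,0,0,0,0,0]]]' 0 
python3 -m crank '[[[0,0,-0.01,0,0,0],[0,0,-0.03,0,0,0],[0,0,-0.07,0,0,0],[0,0,-0.12,0,0,0],[0,0,-0.16,0,0,0],[0,0,-0.18,0,0,0],[0,0,-0.18,0,0,0]]]'
python3 - <<'E'
from bench import r
from h import *
import pickle
s=r.sense();c=r.get_calibration("wrist");p,d=r.snapshot("wrist");cv2.imwrite("pics/w4.png",p);P=cloud(c,d)
print(s["time"],s["tool_pos"],s["tcp_rot"])
for t in("wand","wand_tip"): print(t,[(round(float(a["conf"]),2),a["pixel"]) for a in r.landmark_of(t,"wrist")])
delta(s,[560,51,240],[180,0,9.3])
E
```

```text
time: 12.88
tool_pos: [445.1, -119.6, 12.2]
tcp_rot: [180.0, -0.1, 9.3]
ft_force: [0.0, -0.4, -0.7]
finger_gap: 85.6
time: 13.75
tool_pos: [446.3, -120.1, 194.8]
tcp_rot: [179.8, -0.3, 9.3]
ft_force: [-0.1, -0.5, -0.9]
finger_gap: 85.4
13.75 [ 446.28226643 -120.07356221  194.75179743] [179.84409173  -0.28714869   9.30783181]
wand [(0.95, [320.5, 219.9])]
wand_tip [(0.85, [318.1, 141.2]), (0.17, [120.5, 12.6])]
shift m [ 0.1401 -0.1503 -0.045 ] turn [ 0.0027 -0.005   0.0001] rows>= 3.4
```

View pics/w4.png

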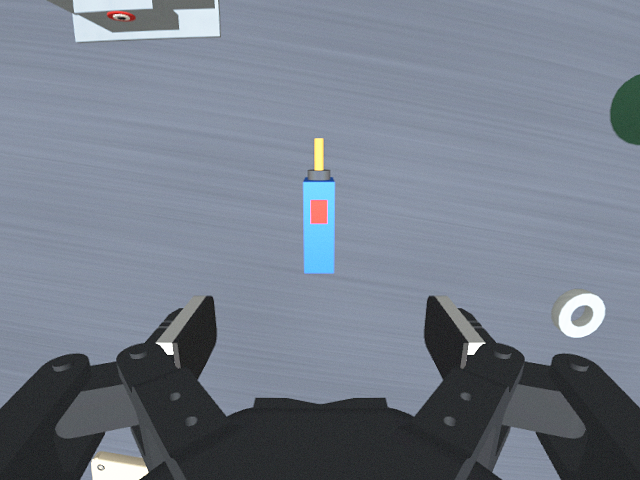

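The wand stands upright and free at (304–334, 178–273). Next I go to view the gauge from above.

```bash
python3 -m crank '[[[0.02,-0.02,-0.01,0,0,0],[0.06,-0.05,-0.025,0.001,-0.002,0],[0.105,-0.09,-0.04,0.002,-0.004,0],[0.15,-0.125,-0.045,0.0027,-0.005,0],[0.172,-0.144,-0.045,0.0027,-0.005,0],[0.18,-0.15,-0.045,0.0027,-0.005,0],[0.18,-0.15,-0.045,0.0027,-0.005,0]]]' 0.2
python3 - <<'E'
from bench import r
from h import *
import pickle
s=r.sense();c=r.get_calibration("wrist");p,d=r.snapshot("wrist");cv2.imwrite("pics/w5.png",p);np.save("w5.npy",d)
pickle.dump((s,c),open("w5.pkl","wb"))
print(s["time"],s["tool_pos"],s["tcp_rot"])
for t in("gauge","gauge_grip"): print(t,[(round(float(a["conf"]),2),a["pixel"]) for a in r.landmark_of(t,"wrist")])
E
```

```text
time: 14.78
tool_pos: [597.0, 57.6, 234.4]
tcp_rot: [-179.8, 0.5, 9.3]
ft_force: [-1.2, -0.7, -0.8]
finger_gap: 68.0
14.775 [596.98878039  57.62874221 234.42173608] [-179.80508542    0.46936082    9.33350987]
gauge [(0.97, [190.0, 125.9]), (0.73, [443.3, 172.4]), (0.62, [321.7, 175.5]), (0.59, [45.5, 158.9])]
gauge_grip [(0.74, [487.3, 183.5]), (0.67, [123.4, 118.1]), (0.64, [321.6, 187.0]), (0.3, [628.8, 410.0])]
```

View pics/w5.png

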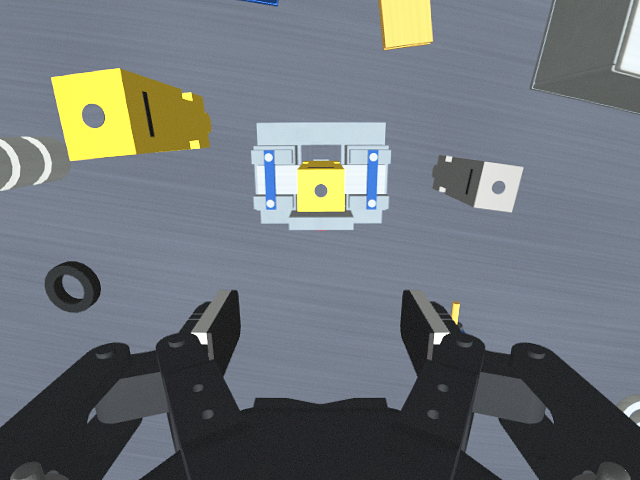

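The gauge top is at (297–344, 166–212), centred in the dock. The big yellow gauge is at (130,115) and the grey one at (488,185), both clear of the fingers.

```bash
python3 - <<'E'
from h import *
import pickle
np.set_printoptions(precision=1,suppress=True)
s,c=pickle.load(open("w5.pkl","rb"));d=np.load("w5.npy");im=cv2.imread("pics/w5.png").astype(int)
P=cloud(c,d)
m=((im[...,0]<80)&(im[...,2]>220)&(im[...,1]>180)).astype(np.uint8)
m[:,:280]=0;m[:,360:]=0;m[:155]=0;m[230:]=0
m=cv2.morphologyEx(m,cv2.MORPH_OPEN,np.ones((5,5)))
yx=np.argwhere(m);print(yx.min(0),yx.max(0),"z",np.nanmedian(P[m>0],0))
Q=onz(c,yx[:,::-1],121);print(cv2.minAreaRect(Q[:,:2].astype(np.float32)),Q.mean(0))
C=np.array([629.4,61.8]);a=np.radians(9.28);R=np.array([[np.cos(a),np.sin(a)],[-np.sin(a),np.cos(a)]])
rc=np.array(cv2.minAreaRect(Q[:,:2].astype(np.float32))[0]);print("in dock",R@(rc-C))
# strap far edges symmetric check
for px,z in(((257,143),4),((386,143),4),((257,123),4),((385,123),4),((261,222),4),((381,222),4)):
    print(px,R@(onz(c,[px],z)[0,:2]-C))
for px in ((269,157),(270,204),(373,157),(372,204)): print(px,P[px[1],px[0]],R@(onz(c,[px],57)[0,:2]-C))
E
```

```text
Traceback (most recent call last):
ValueError: zero-size array to reduction operation minimum which has no identity
```

```bash
python3 - <<'E'
from h import *
import pickle
np.set_printoptions(precision=1,suppress=True)
s,c=pickle.load(open("w5.pkl","rb"));d=np.load("w5.npy");im=cv2.imread("pics/w5.png").astype(int)
P=cloud(c,d);print(im[200,310],im[162,320])
m=((P[...,2]>112)&(im[...,2]-im[...,0]>120)).astype(np.uint8)
m[:,:280]=0;m[:,360:]=0;m[:155]=0;m[230:]=0
m=cv2.morphologyEx(m,cv2.MORPH_CLOSE,np.ones((3,3)))
yx=np.argwhere(m);print(yx.min(0),yx.max(0),"z",np.nanmedian(P[m>0],0))
Q=onz(c,yx[:,::-1],121);print(cv2.minAreaRect(Q[:,:2].astype(np.float32)),Q.mean(0))
C=np.array([629.4,61.8]);a=np.radians(9.28);R=np.array([[np.cos(a),np.sin(a)],[-np.sin(a),np.cos(a)]])
rc=np.array(cv2.minAreaRect(Q[:,:2].astype(np.float32))[0]);print("in dock",R@(rc-C))
for px,z in(((257,143),4),((386,143),4),((257,123),4),((385,123),4)):
    print(px,R@(onz(c,[px],z)[0,:2]-C))
for px in ((269,157),(270,204),(373,157),(372,204)): print(px,P[px[1],px[0]],R@(onz(c,[px],57)[0,:2]-C))
E
```

```text
[115 255 255] [ 40 134 161]
[168 298] [210 343] z [630.9  62.5 120.6]
((630.7313232421875, 62.566993713378906), (30.199186325073242, 32.8100471496582), 9.350820541381836) [630.6  62.5 121. ]
in dock [1.4 0.5]
(257, 143) [32.4 65.3]
(386, 143) [ 32.6 -65.8]
(257, 123) [52.  64.5]
(385, 123) [ 52.1 -63.9]
(269, 157) [642.9 110.3  58.7] [21.  45.9]
(270, 204) [601.5 104.3  57.7] [-20.8  46.5]
(373, 157) [657.6  20.6  59.1] [ 21.1 -45.5]
(372, 204) [616.6  13.1  58.2] [-20.7 -46.2]
```

The gauge is upright at (630.5, 62.4), yaw 9.35°, 30 × 33 mm top face. The symmetric dock features confirm the dock pose. Next I go above it and down to TCP z = 77.

```bash
python3 - <<'E'
from bench import r
from h import *
delta(r.sense(),[630.4,62.3,77],[180,0,9.3])
E
```

```text
shift m [0.0349 0.0003 0.1584] turn [-0.0031  0.0064 -0.0011] rows>= 2.6
```

```bash
python3 -m crank '[[[0.012,0,0,-0.001,0.002,0],[0.03,0,0.005,-0.003,0.006,0],[0.035,0.0003,0.03,-0.003,0.0064,-0.001],[0.035,0.0003,0.065,-0.003,0.0064,-0.001],[0.035,0.0003,0.1,-0.003,0.0064,-0.001],[0.035,0.0003,0.13,-0.003,0.0064,-0.001],[0.035,0.0003,0.15,-0.003,0.0064,-0.001],[0.035,0.0003,0.158,-0.003,0.0064,-0.001],[0.035,0.0003,0.158,-0.003,0.0064,-0.001],[0.035,0.0003,0.158,-0.003,0.0064,-0.001]]]' 0.2
python3 - <<'E'
from bench import r
from h import *
delta(r.sense(),[630.4,62.3,77],[180,0,9.3])
E
```

```text
time: 16.18
tool_pos: [631.7, 62.3, 79.0]
tcp_rot: [180.0, -0.1, 9.3]
ft_force: [0.8, 0.6, 0.8]
finger_gap: 68.6
shift m [-0.0013 -0.0002  0.002 ] turn [ 0.0002 -0.0024 -0.0001] rows>= 0.0
```

```bash
python3 -m crank '[[[-0.001,0,0.001,0,-0.002,0],[-0.001,0,0.001,0,-0.002,0],[-0.001,0,0.001,0,-0.002,0],[-0.001,0,0.001,0,-0.002,0],[-0.001,0,0.001,0,-0.002,0],[-0.001,0,0.001,0,-0.002,0],[-0.001,0,0.001,0,-0.002,0]]]' 1 80
```

```text
time: 17.05
tool_pos: [631.4, 62.3, 79.1]
tcp_rot: [180.0, -0.1, 9.3]
ft_force: [-0.0, 0.0, 5.5]
finger_gap: 33.6
```

```bash
python3 -m crank '[[[0,0.0014,0,0.02,0,0],[0,0.0027,0.0001,0.04,0,0],[0,0.0041,0.0001,0.06,0,0],[0,0.0054,0.0002,0.08,0,0],[0,0.0068,0.0003,0.1,0,0],[0,0.0081,0.0005,0.12,0,0]]]' 
python3 - <<'E'
from bench import r
s=r.sense();print(s["ft_force"],s["wrist_torque"],s["tcp_rot"],s["finger_gap"])
E
```

```text
time: 17.8
tool_pos: [632.6, 55.4, 78.9]
tcp_rot: [-172.9, -0.1, 9.3]
ft_force: [-1.9, 6.1, 4.5]
finger_gap: 32.7
[-1.88587378  6.09023671  4.48866904] [1.13940589 0.31571001 0.04957851] [-1.72944153e+02 -1.34326118e-01  9.31357730e+00] 32.73283773381532
```

```bash
python3 -m crank '[[[0,0.001,0,0.015,0,0],[0,0.002,0,0.03,0,0],[0,0.003,0.0001,0.044,0,0],[0,0.003,0.0001,0.044,0,0]]]' 
python3 - <<'E'
from bench import r
from h import *
s=r.sense();print(s["ft_force"],s["wrist_torque"],s["tcp_rot"],s["finger_gap"])
p,d=r.snapshot("side");cv2.imwrite("pics/s6.png",cv2.resize(p[220:340,230:400],None,fx=4,fy=4))
p,d=r.snapshot("wrist");cv2.imwrite("pics/w6.png",p)
E
```

```text
time: 18.3
tool_pos: [633.1, 52.5, 78.5]
tcp_rot: [-170.4, -0.1, 9.3]
ft_force: [-1.0, 4.5, 3.6]
finger_gap: 33.0
[-1.00714534  4.46557921  3.62416281] [0.63224845 0.11740484 0.05024704] [-1.70372933e+02 -1.34552733e-01  9.28312107e+00] 32.966902292694385
```

View pics/w6.png

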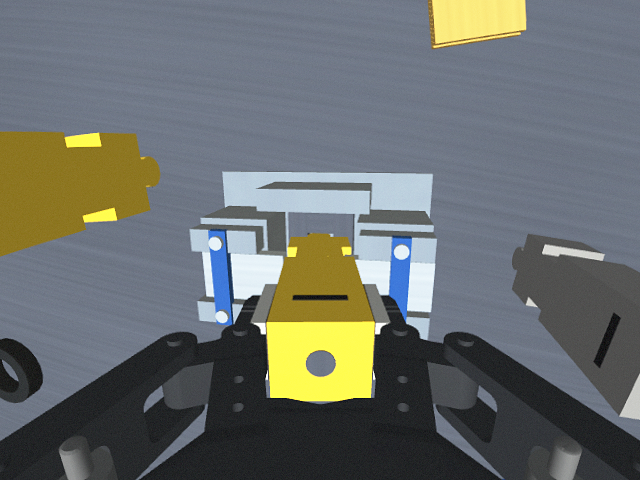

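View pics/s6.png

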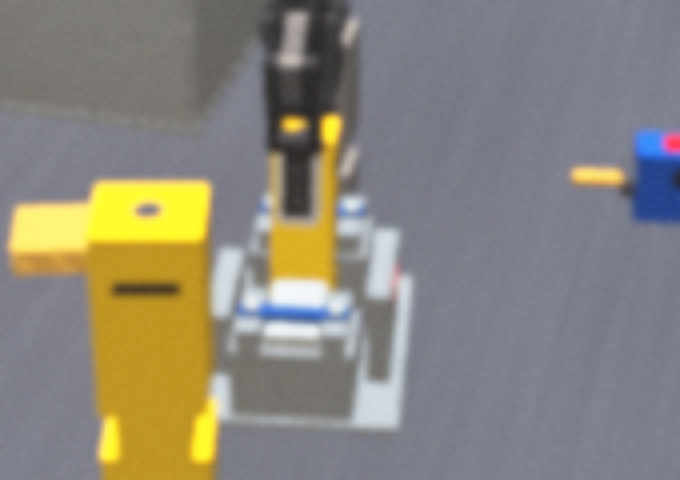

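Tilted 9.6° and the keeper is moving. I'll go slightly further to feel the end stop.

```bash
python3 -m crank '[[[0,0.0007,0,0.01,0,0],[0,0.0011,0,0.016,0,0],[0,0.0011,0,0.016,0,0]]]' 
python3 - <<'E'
from bench import r
s=r.sense();print(s["ft_force"],s["wrist_torque"],s["tcp_rot"],s["finger_gap"])
E
```

```text
time: 18.77
tool_pos: [633.3, 51.5, 78.4]
tcp_rot: [-169.5, -0.1, 9.3]
ft_force: [-0.9, 4.4, 4.7]
finger_gap: 32.8
[-0.91388834  4.37709213  4.74130439] [0.61635147 0.18785855 0.04403672] [-1.69478656e+02 -1.34950403e-01  9.29236681e+00] 32.75819618377977
```

```bash
python3 -m crank '[[[0,0.0007,0,0.01,0,0],[0,0.0014,0,0.02,0,0],[0,0.0014,0,0.02,0,0]]]' 
python3 - <<'E'
from bench import r
from h import *
s=r.sense();print(s["ft_force"],s["wrist_torque"],s["tcp_rot"],s["finger_gap"])
p,d=r.snapshot("wrist");cv2.imwrite("pics/w7.png",p);np.save("w7.npy",d)
cv2.imwrite("pics/w7c.png",cv2.resize(p[170:340,180:450],None,fx=2.9,fy=2.9,interpolation=2))
E
```

```text
time: 19.15
tool_pos: [633.5, 50.5, 78.3]
tcp_rot: [-168.3, -0.1, 9.3]
ft_force: [-2.0, 7.2, 4.9]
finger_gap: 33.1
[-1.98454288  7.23798611  4.93907319] [0.09792806 0.14408585 0.01158461] [-1.68271474e+02 -1.34111689e-01  9.31253382e+00] 33.09148472956724
```

View pics/w7c.png

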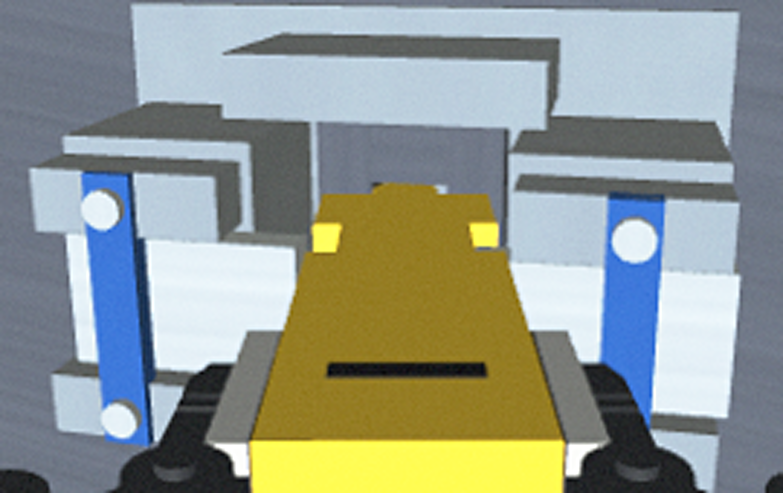

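The right keeper's outer end now stands flush with its strap, about 6 mm further out than the left one, and the side force is rising at the end stop. Now I rock the other way.

```bash
python3 -m crank '[[[0,-0.0034,0.0001,-0.05,0,0],[0,-0.0068,0.0003,-0.1,0,0],[0,-0.0102,0.0008,-0.15,0,0],[0,-0.0135,0.0014,-0.2,0,0],[0,-0.0155,0.0018,-0.23,0,0],[0,-0.0175,0.0023,-0.26,0,0],[0,-0.0194,0.0028,-0.29,0,0],[0,-0.0217,0.0036,-0.325,0,0]]]' 
python3 - <<'E'
from bench import r
s=r.sense();print(s["ft_force"],s["wrist_torque"],s["tcp_rot"],s["finger_gap"])
E
```

```text
time: 20.2
tool_pos: [630.3, 70.1, 79.6]
tcp_rot: [172.9, -0.1, 9.2]
ft_force: [-0.9, -6.7, 3.9]
finger_gap: 33.3
[-0.87297002 -6.74037463  3.88427493] [-1.30162462  0.25191872  0.00990788] [ 1.72882923e+02 -1.33081995e-01  9.24683884e+00] 33.3485695490885
```

```bash
python3 -m crank '[[[0,-0.0014,0,-0.02,0,0],[0,-0.0027,0.0001,-0.04,0,0],[0,-0.0041,0.0001,-0.06,0,0],[0,-0.0041,0.0001,-0.06,0,0]]]' 
python3 -m crank '[[[0,-0.0009,0,-0.013,0,0],[0,-0.0016,0.0001,-0.023,0,0],[0,-0.0016,0.0001,-0.023,0,0]]]' 
python3 - <<'E'
from bench import r
from h import *
s=r.sense();print(s["ft_force"],s["wrist_torque"],s["tcp_rot"],s["finger_gap"])
p,d=r.snapshot("wrist");cv2.imwrite("pics/w8.png",p)
cv2.imwrite("pics/w8c.png",cv2.resize(p[170:340,180:450],None,fx=2.9,fy=2.9,interpolation=2))
E
```

```text
time: 20.7
tool_pos: [629.6, 74.1, 78.9]
tcp_rot: [169.4, -0.1, 9.3]
ft_force: [-0.5, -2.2, 2.2]
finger_gap: 33.3
time: 21.08
tool_pos: [629.4, 75.5, 78.6]
tcp_rot: [168.0, -0.1, 9.3]
ft_force: [-0.9, -4.1, 4.0]
finger_gap: 32.9
[-0.94637076 -4.11905541  3.97261236] [-0.15516153  0.22421388  0.05488541] [ 1.68028969e+02 -1.20480411e-01  9.29152111e+00] 32.898949432135744
```

View pics/w8c.png

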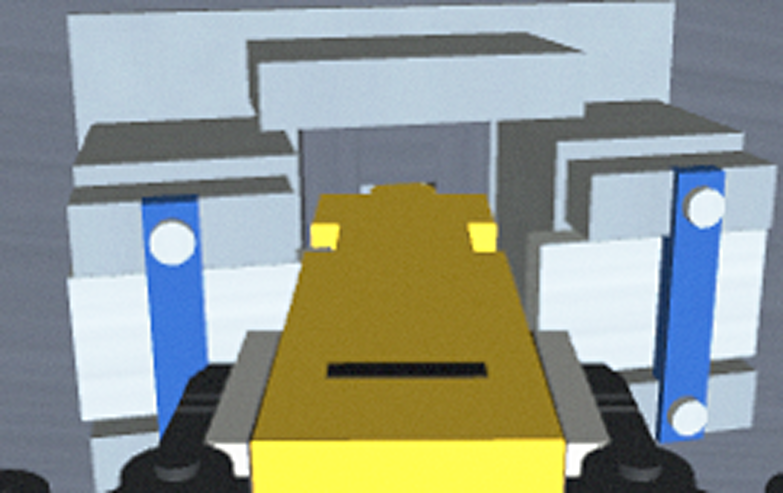

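```bash
python3 -m crank '[[[0,-0.0005,0,-0.007,0,0],[0,-0.0009,0,-0.013,0,0],[0,-0.0009,0,-0.013,0,0]]]' 
python3 - <<'E'
from bench import r
from h import *
s=r.sense();print(s["ft_force"],s["wrist_torque"],s["tcp_rot"],s["finger_gap"])
delta(s,[631.4,62.3,79],[180,0,9.3])
E
```

```text
time: 21.5
tool_pos: [629.4, 76.1, 78.6]
tcp_rot: [167.3, -0.1, 9.3]
ft_force: [-0.2, -6.9, 4.4]
finger_gap: 33.4
[-0.18193796 -6.85404845  4.35004852] [ 0.25443225  0.40457328 -0.00233249] [ 1.67268913e+02 -1.22241332e-01  9.27417261e+00] 33.36345438791765
shift m [-0.0002  0.0137  0.0027] turn [ 0.2222 -0.0021 -0.0007] rows>= 1.2
```

Same force signature at the left stop. Now back to upright.

```bash
python3 -m crank '[[[0,0.0034,0.0001,0.05,0,0],[0,0.0068,0.0004,0.1,0,0],[0,0.0102,0.001,0.16,0,0],[0,0.0132,0.0018,0.21,-0.001,0],[0,0.0137,0.002,0.222,-0.002,-0.0007],[0,0.0137,0.002,0.222,-0.002,-0.0007],[0,0.0137,0.002,0.222,-0.002,-0.0007]]]' 
python3 - <<'E'
from bench import r
from h import *
s=r.sense();print(s["ft_force"],s["wrist_torque"],s["tcp_rot"],s["finger_gap"])
p,d=r.snapshot("wrist");cv2.imwrite("pics/w9.png",p)
cv2.imwrite("pics/w9c.png",cv2.resize(p[170:340,180:450],None,fx=2.9,fy=2.9,interpolation=2))
delta(s,[631.4,62.3,79],[180,0,9.3])
E
```

```text
time: 22.38
tool_pos: [631.2, 63.0, 79.3]
tcp_rot: [180.0, 0.0, 9.3]
ft_force: [0.4, 0.4, -1.4]
finger_gap: 33.1
[ 0.44001121  0.40050358 -1.38162001] [-0.01519571  0.04346795 -0.02697501] [1.79964444e+02 3.79128173e-02 9.34032978e+00] 33.12514182780044
shift m [0.0001 0.0008 0.0003] turn [0.0006 0.0007 0.0007] rows>= 0.0
```

View pics/w9c.png

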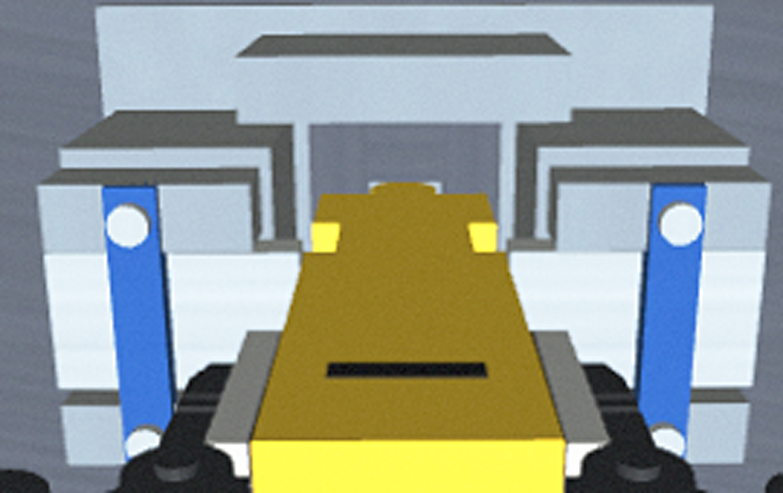

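Both keepers stand symmetrically back and the side force is near zero. I'll lift gently first.

```bash
python3 -m crank '[[[0,0.0005,0,0,0,0],[0,0.0005,-0.003,0,0,0],[0,0.0005,-0.006,0,0,0],[0,0.0005,-0.01,0,0,0],[0,0.0005,-0.014,0,0,0],[0,0.0005,-0.018,0,0,0]]]' 
python3 - <<'E'
from bench import r
from h import *
s=r.sense();print(s["ft_force"],s["wrist_torque"],s["tcp_rot"],s["finger_gap"])
E
```

```text
time: 23.18
tool_pos: [631.4, 62.6, 97.7]
tcp_rot: [180.0, 0.0, 9.3]
ft_force: [-0.2, 0.1, -2.4]
finger_gap: 33.0
[-0.18570283  0.14946003 -2.41741733] [-0.00650865 -0.01807568  0.00289196] [1.79971664e+02 2.21668912e-02 9.34411032e+00] 32.95945437991492
```

```bash
python3 -m crank '[[[0,0,-0.005,0,0,0],[0,0,-0.012,0,0,0],[0,0,-0.022,0,0,0],[0,0,-0.034,0,0,0],[0,0,-0.046,0,0,0],[0,0,-0.057,0,0,0],[0,0,-0.065,0,0,0],[0,0,-0.068,0,0,0],[0,0,-0.068,0,0,0],[0,0,-0.068,0,0,0]]]' 
python3 -m crank '[[[0,0,0,0,0,0],[0,0,0,0,0,0],[0,0,0,0,0,0],[0,0,0,0,0,0],[0,0,0,0,0,0]]]' 
python3 - <<'E'
from bench import r
from h import *
s=r.sense();print(s["ft_force"],s["wrist_torque"],s["tcp_rot"],s["finger_gap"],s["qd"].round(2))
p,d=r.snapshot("wrist");cv2.imwrite("pics/w10.png",p)
p,d=r.snapshot("side");cv2.imwrite("pics/s10.png",cv2.resize(p[180:340,250:420],None,fx=3.5,fy=3.5))
c=r.get_calibration("side");P=cloud(c,d)
m=(p[...,2].astype(int)-p[...,0]>100)&(abs(P[...,0]-630)<40)&(abs(P[...,1]-62)<40)&(P[...,2]>60)
print("gauge z range",np.percentile(P[m][:,2],[1,99]))
p,d=r.snapshot("scene");cv2.imwrite("pics/sc10.png",p)
for t in("wand",): print([(a["conf"],a["pixel"],onz(r.get_calibration("scene"),[a["pixel"]],0)) for a in r.landmark_of(t,"scene")])
E
```

```text
time: 24.42
tool_pos: [631.0, 62.6, 165.0]
tcp_rot: [180.0, 0.1, 9.3]
ft_force: [0.2, -1.1, -1.2]
finger_gap: 33.4
time: 25.05
tool_pos: [631.1, 62.6, 165.1]
tcp_rot: [180.0, 0.1, 9.3]
ft_force: [0.6, 0.9, -1.4]
finger_gap: 32.8
[ 0.55176923  0.91617795 -1.4445625 ] [-0.04098712  0.01758505  0.02761667] [1.79977505e+02 7.56057691e-02 9.34306769e+00] 32.819997920801164 [ 0.05  0.07  0.   -0.08 -0.07 -0.1 ]
gauge z range [ 96.77170635 223.27352323]
[(0.87, [256.9, 240.2], array([[ 449.32545527, -121.25155374,    0.        ]]))]
```

View pics/w10.png

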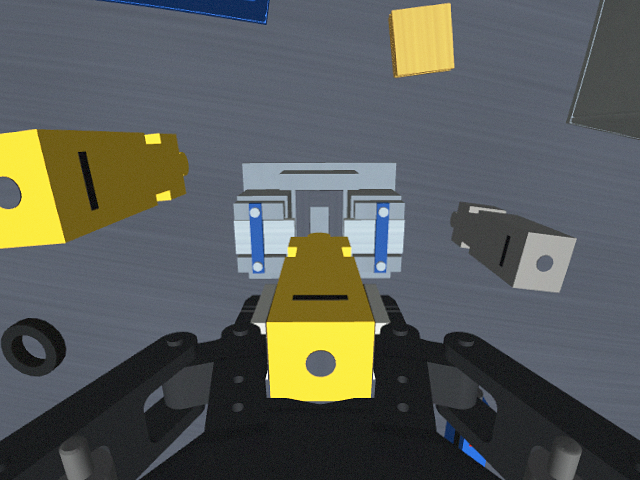

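View pics/s10.png

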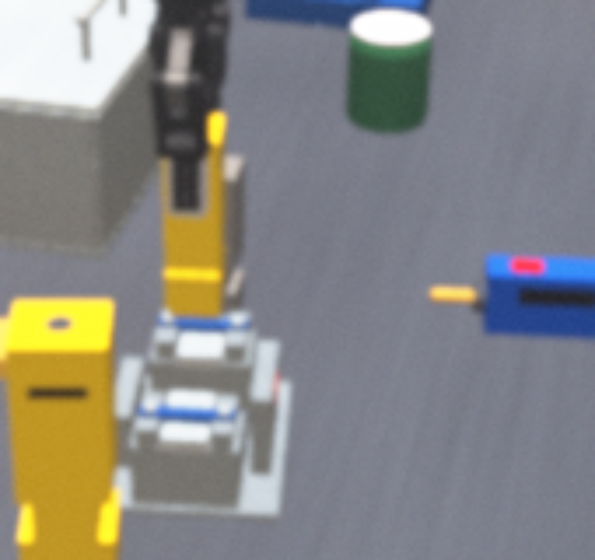

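View pics/sc10.png

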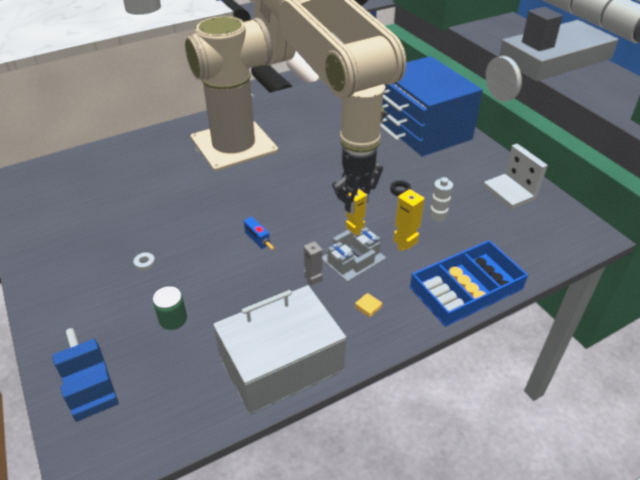

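The gauge hangs upright, with its visible span from z about 97 to 223 mm (the expected foot height is ~90). Both keepers are back, the wand stands at scene (257,235), and the bystanders are unmoved. Handing in.

```bash
python3 -c "
from bench import r
print(r.hand_in())"
```

```text
the job is handed in; nothing more can be done
None
```

The job is done and handed in at about 25 s of the 61 s limit; the hand-in gave no verdict.

- **Wand:** I held the nozzle about 45 mm in front of the oil port for about 2.5 s. It pointed at the port to within about 1 mm by my measurements. I then stood the wand upright near (449, -121) and let go.
- **Rocking:** I rocked the gauge to about 11.7° towards dock -y and 12.7° towards dock +y. That is more than the 0.16 rad (9.2°) given, because the push at the end stops only showed near 0.2 rad. I judged both keepers to be fully back by the rising force and by their symmetric position in the wrist picture; I did not measure their travel directly.
- **Lift:** The gauge came out with almost no side force.

The last checks before handing in showed:
- **Gauge:** held upright at 33 mm opening and still. From the TCP height its foot is at about 90 mm; the side camera's lowest visible point on it was about 97 mm.
- **Dock:** nothing of it was touching the gauge in the pictures.
- **Other things:** the wand was standing, and the bystanders looked unmoved in the scene picture.

None of the checks failed. The networks gave several look-alikes for the gauge, and I settled that from the description and a close crop.

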